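# Index the cap carousel and clip it fast

## Task

Turn the cap carousel counter-clockwise (seen from above) by its upright handle post until the sprung index plunger drops fully into the next notch. Then take the spring clip off its parking strip, push it down over the carousel's upright tab and the curved rail just outside it, so that its jaws pinch the two together at the tab, and leave it there. The plunger must stay in its notch, and the other things on the bench must not be shifted.

Things in the scene. Friction and masses are not known exactly. Their poses are not given: they have to be found in the camera images.
- indexer: bench-top cap indexer, aluminium and grey paint, fixed. Origin on the bench (z = 0) on the carousel's vertical axis. Round base plate 316 mm across, 15 mm thick; a column 180 to 230 mm from the axis on its own +x side, with a motor up to 233 mm high, carries the drive housing over the carousel
- housing_under (a point): middle of the underside of the round grey drive housing, on the axis, 140 mm above the bench. Fixed; 166 mm across, 38 mm thick. It leaves the handle post free above but no room for a gripper that points straight down: come in from outside, tilted 35 to 40 degrees, fingers down and in towards the axis
- carousel (a joint): angle of the carousel plate (224 mm across, top 53 mm above the bench; four caps 60 mm tall stand 52 mm from its axis), rad, grows counter-clockwise from above. Starts between notches, -1.15 to -0.75. The wanted notch is within 0.14 of 0, its exact place unknown: feel it (light drag, then a pull into the notch, about 10 N to leave it). It draws the freed plate in from 0.05 either side
- plunger (a joint): how far the sprung index plunger is pushed out, m: 0 when fully in a notch, 0.0035 when riding on the carousel's rim. It sits low at the indexer's far right edge, in a hand-set bracket, with a round black knob about 190 mm from the axis
- handle_top (a point): centre of the top end of the handle: an upright post in a black plastic sleeve, 14 mm across, standing 57 mm tall on the carousel, 100 mm from the axis, its top 110 mm above the bench; it orbits with the carousel
- tab_top (a point): middle of the top edge of the tab: an upright steel plate on a short arm of the carousel, 144 mm from the axis, 24 mm wide along the rim, 4 mm thick, top 85 mm above the bench (the arm's top is at 53 mm). It lies 110 degrees clockwise of the handle and turns with the carousel. x axis radially outward, y along the rim
- tab: the same tab; origin at the middle of its foot, 53 mm above the bench, x axis radially outward
- rail: curved upright steel rail fixed on the indexer's left, 148 to 152 mm from the axis, top 85 mm above the bench, from 80 to 140 degrees from the indexer's own x axis. Origin and axes as the indexer's. At the wanted notch the tab stands just inside it: tab, 2 mm gap and rail are 10 mm thick together, their middle 147 mm from the axis
- park: parking strip: upright steel plate 110 mm long (its x axis), 10 mm thick (y), top 70 mm above the bench, on a flat foot 130 x 50 x 10 mm, fixed. Origin on the bench under its middle
- clip: steel spring clip like a big clothes peg, upright astride the parking strip, jaws down, two flat handles up; 22 mm wide along its x (hinge) axis, jaws open along y, 90 g. Origin midway between the jaw tips. Jaws 48 mm long, 8 mm thick; hinge at 52 mm, handle ends at 106 mm. Jaws should reach about 20 mm (at least 8) down over tab and rail
- clip_grip (a point): where to pinch the clip: between its handles, 93 mm above the jaw tips. The handles lean apart, 49 mm over their outer faces at the top and 25 mm near the hinge. Pinched along the clip's y with 6 to 12 N to about 26 mm they stand parallel, and the jaws open from 10 to about 30 mm
- bottle_a: amber wine bottle, 74 mm across, 300 mm tall, a bystander; origin under its middle
- bottle_b: green wine bottle, 74 mm across, 300 mm tall, a bystander; origin under its middle
- jar: glass jar, 66 mm across, 80 mm tall, a bystander; origin under its middle
- loose_cap: loose aluminium screw cap, 30 mm across, 60 mm tall, standing, a bystander; origin under its middle
- screwdriver: screwdriver lying flat, a bystander; origin under its middle
- brush: brush lying flat, a bystander; origin under its middle
- tape: roll of tape, 90 mm across, 30 mm high, a bystander; origin under its middle
Things that resemble listed ones, but are neither listed nor needed, are in the scene too. Leave any pink look-alike of the clip alone.

How it is judged:
By the outcome, as a careful person would: the job done as asked, in the order asked, and still so for the second after the job is handed in, with the robot touching nothing.
It also fails if it takes over 67 s, if anything falls off the work surface, if the arm or the gripper's body presses on something with over 40 N, if the wrist force passes 120 N, or if a joint passes its speed limit or range.

## Robot

A 6-joint arm with a two-finger parallel gripper is mounted at the origin on the work surface. World frame = base frame: x ahead of the robot, y to its left, z up, the work surface at z = 0. Lengths are in m, angles in rad, forces in N, time in s.
With the tool pointing down it reaches from about 0.35 to 0.975 m from the base axis. Payload 4.9 kg.
Tool frame: the origin (TCP) lies at the very end of the fingers, on their centre line; the grasp point (between the pads) lies ctrl.hold_point_z behind it (ctrl.hold_point_z is the distance from the TCP to the grasp point, in m); z points along the fingers, y is the line along which they close (so a half turn about z gives the same grasp; the last joint's range is limited). The gripper opens to 85 mm and grips with 20 to 120 N. Pads are 22 mm wide; open, the fingers measure 114 mm over their backs; the gripper's body (76 mm by 85 mm) begins 54 mm behind the grasp point. The pads swing forward as they close: fully open they stand 13 mm farther back than shut.
Start: joints at [-1.425, 0.053, 1.613, -0, 1.476, -0.119], TCP at [0.164, -0.603, 0.231] pointing down, gripper open.
Joint ranges: [-3.01, 3.01], [-1.01, 2.22], [0.06, 2.58], [-1.02, 4.17], [0.09, 2.62], [-3.14, 3.14]. Speed limits (rad/s): [2.57, 2.57, 3.14, 3.14, 3.14, 3.14].

## Interface

Orientations are given as a rotation vector (axis times angle).
In Python, from station import ctrl gives the robot as it stands. The module is installed in compiled form; this text tells all that it offers.
- The arm moves only by the tool jog_arm, never from a script. Its argument "deltas" is a list of rows, each a list of 3 entries, a list of its own where there are three numbers: the closure, from -1 (fully open) to 1 (shut), then the shift along the world's x, y, z scaled (see below), then the turn, a rotation vector about the world's x, y, z scaled (see below). A call has 1 to 12 rows; each row is the pose to reach, as a shift and turn from the pose commanded when the call began, turning the shorter way round; what a row does not reach only later rows make up. The controller multiplies each number of a shift by 0.4 m and each number of a turn by 180 degrees. A row lasts 1/12 s, in which the tool goes at most 41.7 mm and 7.16 degrees, less where a joint would pass 70% of its speed; a pose out of reach is approached as far as the arm can. A call with a number of a shift or a turn outside -1 to 1 is refused whole. A call with a gripper value outside its range is refused whole. The fingers move at their own pace and stop on an object; "squeeze" is the grip in N (left out, the last holds). Time passes only in rows, so rows that repeat a pose let the fingers close. It gives the time, the measured TCP pose, the force, the opening and the grip force at its end, in the units of the state.
- ctrl.get_obs(): the state, without advancing time (a new reading comes with each control period).
- ctrl.get_image(name): name is "scene" or "top" or "wrist"; returns the picture (384x512x3 uint8, red, green, blue); there is no depth.
- ctrl.get_calibration(name): a dict with "K" (3x3 intrinsics, pixels), "extrinsics" (4x4, takes a point from world to camera coordinates). Camera axes: x right, y down, z forward; pixel columns grow to the right and rows downward; lengths in m; the calibration is good to about 2 mm. A picture is of the moment at which its call begins: read the wrist's pose just before it. get_calibration takes no time and is no camera call; for the wrist camera it gives the pose at the moment of the call.
- ctrl.finish_job(): hands the job in; it is judged then, once.
The state is a dict: "t": time; "q": joint angles; "dq": joint speeds; "effort": joint torques, N m; "tool_pos": TCP position; "tool_rot": TCP orientation; "contact_force": force on the tool from outside, world axes, zero at the start; "wrist_torque": the same for the moment, N m; "opening": finger opening in m; "grip_force": force on a finger pad.
Only numpy, scipy, OpenCV 4.12 (cv2) and the standard library are available. Lean on these libraries where they do the work, as an engineer would, in place of code of your own. Each camera call takes 0.05 s, during which the arm holds its last target. There are 200 camera calls.

## Working session

There is one attempt and no reset: what is moved stays moved. The work goes in short steps, Python scripts to look and compute and a tool call to move; the robot and the scene stay as the last step left them, time stands still between calls to the robot, and variables do not carry over. Pictures are saved under pics/ and viewed, at most 10 in all, crops included, and the job is handed in when it is done.

Besides the shell and the picture viewer there is one more tool, called after "Call:" as name([rows], argument=value, ...), one row to a line, values as JSON. jog_arm: Moves the arm, as the interface text tells. Its arguments: {"type":"object","properties":{"deltas":{"type":"array","items":{"type":"array"}},"squeeze":{"type":"number"}},"required":["deltas"]}

```bash
mkdir -p pics; cat > h.py <<'E'
import numpy as np, cv2
from scipy.spatial.transform import Rotation as R
from station import ctrl
def cal(n):
    c=ctrl.get_calibration(n); return np.array(c["K"]),np.array(c["extrinsics"])
def ray(n,u,v,c=None):
    K,E=c or cal(n); d=E[:3,:3].T@np.linalg.solve(K,[u,v,1.]); o=-E[:3,:3].T@E[:3,3]; return o,d/np.linalg.norm(d)
def onz(n,u,v,z,c=None):
    o,d=ray(n,u,v,c); return o+d*(z-o[2])/d[2]
def proj(n,p,c=None):
    K,E=c or cal(n); q=K@(E[:3,:3]@np.asarray(p,float)+E[:3,3]); return q[:2]/q[2]
def two(r1,r2):
    (o1,d1),(o2,d2)=r1,r2
    t=np.linalg.lstsq(np.c_[d1,-d2],o2-o1,rcond=None)[0]
    a,b=o1+d1*t[0],o2+d2*t[1]; return (a+b)/2,np.linalg.norm(a-b)
def snap(n,f):
    im=np.array(ctrl.get_image(n)); cv2.imwrite("pics/%s.png"%f,im[:,:,::-1]); return im
E
python3 - <<'E'
from h import *
np.set_printoptions(precision=3,suppress=True)
for n in("scene","top"):
    im=snap(n,n+"0"); print(n,*cal(n))
a,b=[cv2.imread(f"pics/{n}0.png") for n in("scene","top")]
for n,i in(("scene",a),("top",b)): cv2.imwrite(f"pics/{n}0b.png",cv2.resize(i,(800,600),interpolation=cv2.INTER_CUBIC))
print(ctrl.get_obs(),ctrl.hold_point_z)
E
```

```text
scene [[485.658   0.    264.752]
 [  0.    485.658 189.128]
 [  0.      0.      1.   ]] [[ 0.33   0.944 -0.013 -0.182]
 [ 0.604 -0.221 -0.766 -0.289]
 [-0.725  0.245 -0.643  1.896]
 [ 0.     0.     0.     1.   ]]
top [[405.285   0.    253.327]
 [  0.    405.285 192.626]
 [  0.      0.      1.   ]] [[-0.018 -1.    -0.007  0.007]
 [-0.985  0.019 -0.17   0.594]
 [ 0.17   0.004 -0.985  1.209]
 [ 0.     0.     0.     1.   ]]
{'t': 0.1, 'q': array([-1.425,  0.053,  1.614, -0.   ,  1.476, -0.119]), 'dq': array([-0.001, -0.003, -0.003, -0.001, -0.001,  0.001]), 'effort': array([ -0.   , -39.49 , -37.136,  -0.   ,   0.004,   0.   ]), 'tool_pos': array([ 0.163, -0.603,  0.23 ]), 'tool_rot': array([-3.112, -0.414,  0.   ]), 'contact_force': array([ 0.409,  0.163, -0.156]), 'wrist_torque': array([-0.056,  0.005, -0.028]), 'grip_force': 0.0, 'opening': 0.08561180364606029} 0.0187
```

View pics/scene0b.png

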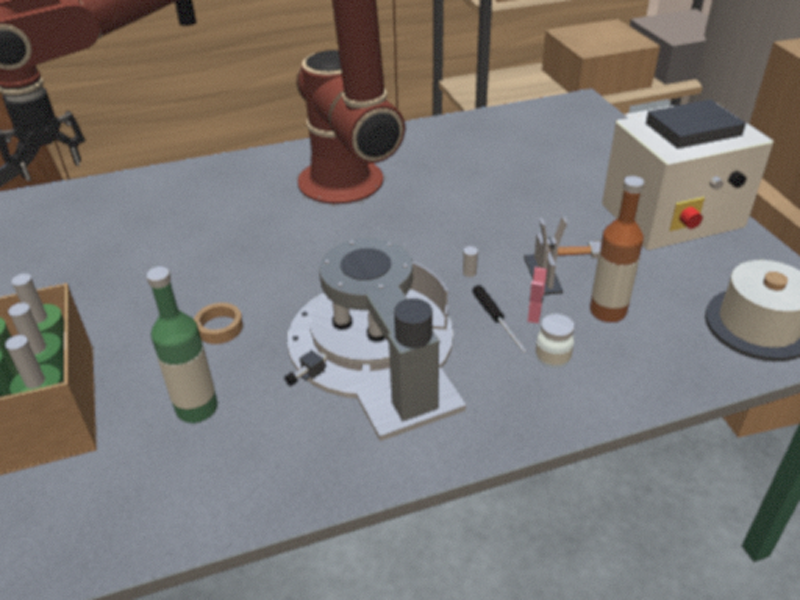

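View pics/top0b.png

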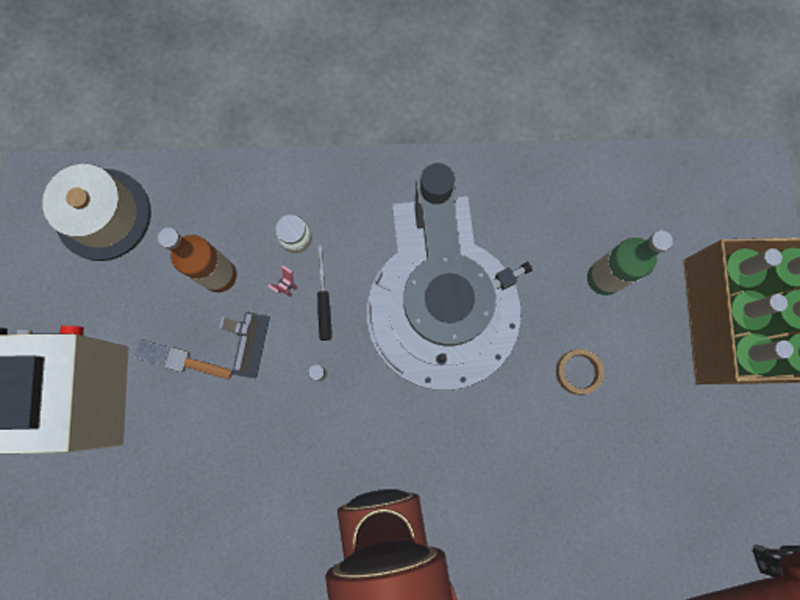

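The scene picture shows the indexer at about (370,320), the grey clip at (548,250) on its strip, and the pink look-alike at (537,295). In the top picture the housing is at (448,298), the handle dot at (441,358), the strip and clip at (243,335), and the pink one at (285,283). I'm enlarging these.

```bash
python3 - <<'E'
from h import *
t,s=cv2.imread("pics/top0.png"),cv2.imread("pics/scene0.png")
def c(i,x,y,w,h,k): return cv2.resize(i[y:y+h,x:x+w],(w*k,h*k),interpolation=cv2.INTER_CUBIC)
A=np.zeros((600,800,3),np.uint8)
A[:,:400]=c(t,235,100,100,150,4)   # indexer top
A[:300,400:640]=c(t,135,190,40,50,6) # clip top
A[300:,400:800]=c(s,325,130,80,60,5)  # clip scene
cv2.imwrite("pics/c1.png",A)
B=c(s,180,145,130,100,6)[:600,:780]; cv2.imwrite("pics/c2.png",B)
E
```

```text
(no output)
```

View pics/c1.png

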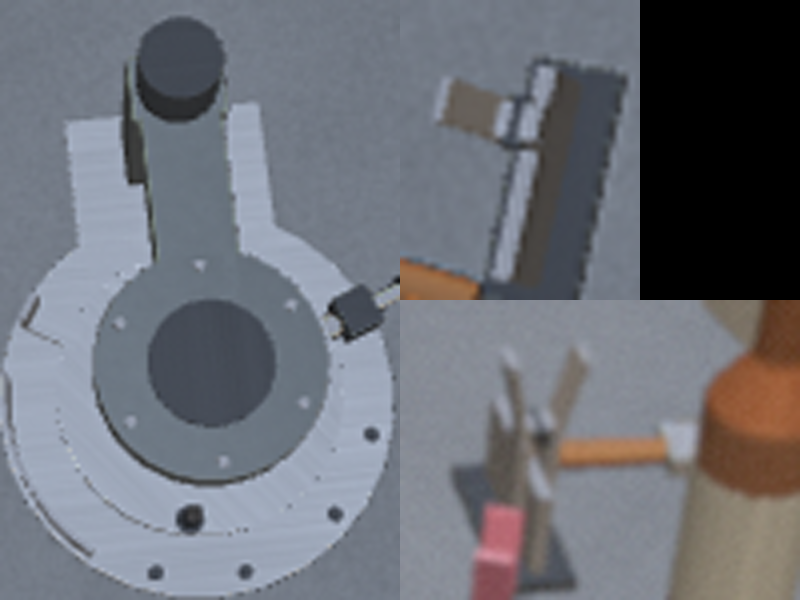

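View pics/c2.png

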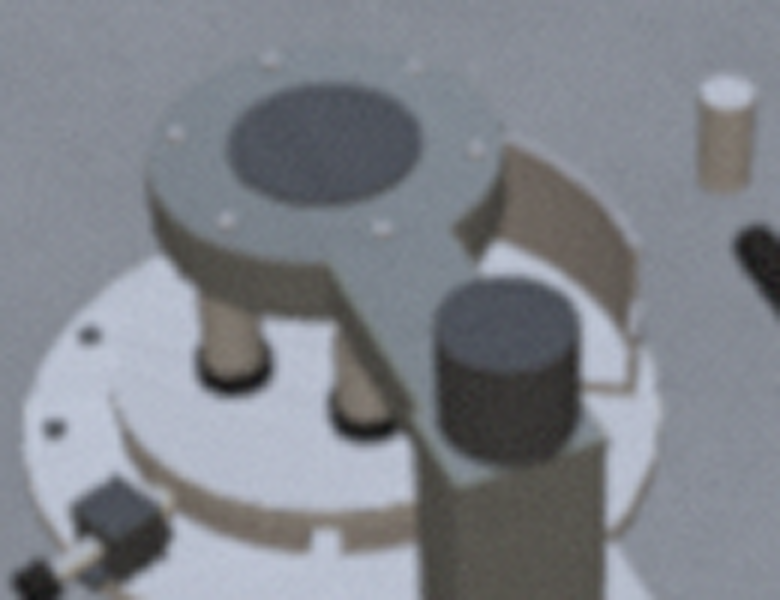

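In the enlarged crops, the grey clip is astride the strip with its handles at crop (440..505,110). The pink one is off the strip, so the grey one is the one meant. The handle sleeve dot is at (190,515), the tab is at (35,315) and the rail runs along the left rim. The rim notch is visible in the scene crop.

```bash
python3 - <<'E'
from h import *
np.set_printoptions(precision=4,suppress=True)
T=lambda u,v:(u/4+235,v/4+100)
C=lambda u,v:((u-400)/6+135,v/6+190)
S=lambda u,v:(u/6+180,v/6+145)
S2=lambda u,v:((u-400)/5+325,(v-300)/5+130)
t,s="top","scene"
P=two(ray(t,*T(212,363)),ray(s,*S(325,145)));print("disc",P, onz(t,*T(211.5,364),.178))
P=two(ray(t,*T(180,55)),ray(s,*S(507,317)));print("motor",P, onz(t,*T(180,55),.233))
print("handle",onz(t,*T(190,514),.11))
print("tab",onz(t,*T(33,310),.085))
for p in((5,372),(30,480),(90,555)):print("rail",onz(t,*T(*p),.085))
print("strip ends",onz(t,*C(545,66),.07),onz(t,*C(503,282),.07), "scene",onz(s,*S2(497,400),.07),onz(s,*S2(540,485),.07))
P=two(ray(t,*C(440,100)),ray(s,*S2(583,350)));print("hL",P)
P=two(ray(t,*C(505,118)),ray(s,*S2(511,350)));print("hR",P)
for m in("lc",):print("loose cap",onz(t,317/1.5625,372/1.5625,.06))
print("screwdr",onz(t,320/1.5625,247/1.5625,.01),onz(t,325/1.5625,338/1.5625,.02),"pink",onz(t,285/1.5625,283/1.5625,.03),"jar",onz(t,291/1.5625,228/1.5625,.08),"tape",onz(t,580/1.5625,372/1.5625,.03))
print("ba",two(ray(t,170/1.5625,238/1.5625),ray(s,633/1.5625,184/1.5625)),"brush",onz(t,230/1.5625,375/1.5625,.01))
K,E=cal("wrist");o=ctrl.get_obs();Rt=R.from_rotvec(o["tool_rot"]).as_matrix()
print("wristK",K,"R cam in tool",Rt.T@E[:3,:3].T,"pos",Rt.T@(-E[:3,:3].T@E[:3,3]-o["tool_pos"]))
print(Rt)
E
```

```text
disc (array([ 0.5765, -0.0988,  0.1777]), np.float64(0.004802218779085813)) [ 0.5751 -0.1007  0.178 ]
motor (array([ 0.7811, -0.08  ,  0.2344]), np.float64(0.003135260086644258)) [ 0.7812 -0.0816  0.233 ]
handle [ 0.4764 -0.0871  0.11  ]
tab [0.6358 0.026  0.085 ]
rail [0.5883 0.0479 0.085 ]
rail [0.506  0.0301 0.085 ]
rail [ 0.4494 -0.0137  0.085 ]
strip ends [0.5706 0.2845 0.07  ] [0.4613 0.3032 0.07  ] scene [0.4676 0.3055 0.07  ] [0.5591 0.2897 0.07  ]
hL (array([0.5428, 0.3155, 0.1544]), np.float64(0.003667439739331139))
hR (array([0.5312, 0.2783, 0.1574]), np.float64(0.007289561657504076))
loose cap [0.4559 0.1517 0.06  ]
screwdr [0.7188 0.1528 0.01  ] [0.5265 0.1409 0.02  ] pink [0.6394 0.2214 0.03  ] jar [0.7403 0.2017 0.08  ] tape [ 0.4482 -0.3659  0.03  ]
ba (array([0.6649, 0.3644, 0.293 ]), np.float64(0.003654259141366522)) brush [0.4562 0.334  0.01  ]
wristK [[276.3924   0.     254.8143]
 [  0.     276.3924 190.9479]
 [  0.       0.       1.    ]] R cam in tool [[-0.0013 -0.9517 -0.3071]
 [ 1.     -0.0015  0.0002]
 [-0.0007 -0.3071  0.9517]] pos [ 0.0782 -0.0003 -0.1432]
[[ 0.9651  0.2617 -0.0003]
 [ 0.2617 -0.9651  0.0018]
 [ 0.0002 -0.0018 -1.    ]]
```

```bash
cat >> h.py <<'E'
np.set_printoptions(precision=4,suppress=True)
C0=np.array([.576,-.0995])
def hpose(phi,z=.086,tau=40,r=.1,back=0.,dy=0.):
    f,a=np.radians(phi),np.radians(tau); e=np.array([np.cos(f),np.sin(f),0]);t=np.array([-e[1],e[0],0]);k=np.array([0,0,1.])
    x=-np.cos(a)*e+np.sin(a)*k; zz=-np.sin(a)*e-np.cos(a)*k
    p=np.r_[C0+r*e[:2],z]+(ctrl.hold_point_z-back)*zz+dy*t
    return p,np.c_[x,t,zz]
def dpose(ang,p,grasp=True):   # straight down, tool x at angle ang (deg)
    f=np.radians(ang); x=np.array([np.cos(f),np.sin(f),0]); z=np.array([0,0,-1.]); 
    p=np.array(p,float)+(ctrl.hold_point_z*z if grasp else 0); return p,np.c_[x,np.cross(z,x),z]
def delta(P,base=None):
    o=ctrl.get_obs(); p0,R0=base or (o["tool_pos"],R.from_rotvec(o["tool_rot"]).as_matrix())
    return np.round((P[0]-p0)/.4,4),np.round((R.from_matrix(P[1]@R0.T)).as_rotvec()/np.pi,4)
E
python3 - <<'E'
from h import *
print(delta(hpose(173,back=.13)),hpose(173,back=.13)[0])
E
```

```text
(array([ 0.6056,  1.3102, -0.1473]), array([ 0.0154, -0.223 , -0.1183])) [ 0.4057 -0.0786  0.1713]
```

Call:
jog_arm([
  [-0.2, [0.3, 0.65, 0.1], [0.008, -0.11, -0.06]],
  [-0.2, [0.3, 0.65, 0.1], [0.008, -0.11, -0.06]],
  [-0.2, [0.3, 0.65, 0.1], [0.008, -0.11, -0.06]],
  [-0.2, [0.3, 0.65, 0.1], [0.008, -0.11, -0.06]],
  [-0.2, [0.3, 0.65, 0.1], [0.008, -0.11, -0.06]],
  [-0.2, [0.3, 0.65, 0.1], [0.008, -0.11, -0.06]],
  [-0.2, [0.3, 0.65, 0.1], [0.008, -0.11, -0.06]],
  [-0.2, [0.3, 0.65, 0.1], [0.008, -0.11, -0.06]],
], squeeze=20)

```text
t: 0.77
tool_pos: [0.2855, -0.339, 0.2727]
tool_rot: [3.071, 0.123, 0.54]
contact_force: [-0.1, -0.3, -0.2]
opening: 0.0512
grip_force: 0.0
```

```bash
python3 - <<'E'
from h import *
o=ctrl.get_obs();print(o["t"],o["q"],o["tool_pos"],o["opening"],delta(hpose(173,back=.13)))
E
```

```text
0.7667 [-1.2499 -0.5835  2.0935  0.3279  1.5133  0.2412] [ 0.2855 -0.339   0.2727] 0.0512240262353076 (array([ 0.3005,  0.6509, -0.2535]), array([ 0.0083, -0.1122, -0.0599]))
```

Call:
jog_arm([
  [-0.2, [0.3, 0.65, 0.05], [0.008, -0.112, -0.06]],
  [-0.2, [0.3, 0.65, 0.05], [0.008, -0.112, -0.06]],
  [-0.2, [0.3, 0.65, 0.05], [0.008, -0.112, -0.06]],
  [-0.2, [0.3, 0.65, 0.05], [0.008, -0.112, -0.06]],
  [-0.2, [0.3, 0.65, 0.05], [0.008, -0.112, -0.06]],
  [-0.2, [0.3, 0.65, 0.05], [0.008, -0.112, -0.06]],
  [-0.2, [0.3, 0.65, 0.05], [0.008, -0.112, -0.06]],
  [-0.2, [0.3, 0.65, 0.05], [0.008, -0.112, -0.06]],
  [-0.2, [0.3, 0.65, -0.25], [0.008, -0.112, -0.06]],
  [-0.2, [0.3, 0.65, -0.25], [0.008, -0.112, -0.06]],
  [-0.2, [0.3, 0.65, -0.25], [0.008, -0.112, -0.06]],
  [-0.2, [0.3, 0.65, -0.25], [0.008, -0.112, -0.06]],
])

```text
t: 1.77
tool_pos: [0.4245, -0.0876, 0.1582]
tool_rot: [2.932, -0.187, 1.02]
contact_force: [-1.0, 0.2, -0.9]
opening: 0.0515
grip_force: 0.0
```

```bash
python3 - <<'E'
from h import *
o=ctrl.get_obs();print(o["t"],o["q"],o["tool_pos"],o["opening"],delta(hpose(173,back=.13)),delta(hpose(173)))
im=snap("wrist","w1"); print(proj("wrist",[.4764,-.0871,.11]))
E
```

```text
1.7667 [-0.5523 -1.0079  2.5663  0.3225  0.9865  1.0499] [ 0.4245 -0.0876  0.1582] 0.05154464527963591 (array([-0.0468,  0.0226,  0.0326]), array([-0.0041, -0.0087,  0.0006])) (array([ 0.1605, -0.0029, -0.2163]), array([-0.0041, -0.0087,  0.0006]))
[245.8802 192.1653]
```

View pics/w1.png

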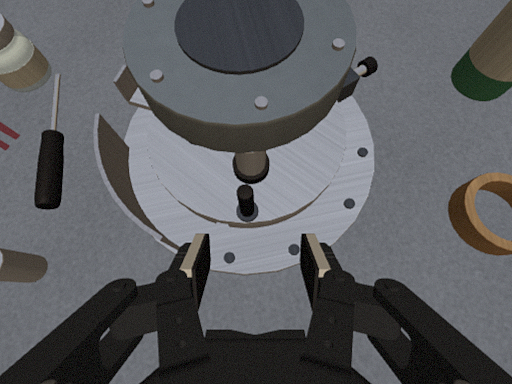

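Post top is at (246,188), against a prediction of (246,192), so the localisation is good. The open fingers straddle the post's line, so I'm going in.

Call:
jog_arm([
  [-0.2, [0.05, 0.0, -0.06], [-0.004, -0.009, 0.0]],
  [-0.2, [0.1, -0.003, -0.12], [-0.004, -0.009, 0.0]],
  [-0.2, [0.13, -0.003, -0.17], [-0.004, -0.009, 0.0]],
  [-0.2, [0.16, -0.003, -0.216], [-0.004, -0.009, 0.0]],
  [-0.2, [0.16, -0.003, -0.216], [-0.004, -0.009, 0.0]],
  [0.39, [0.16, -0.003, -0.216], [-0.004, -0.009, 0.0]],
  [0.39, [0.16, -0.003, -0.216], [-0.004, -0.009, 0.0]],
  [0.39, [0.16, -0.003, -0.216], [-0.004, -0.009, 0.0]],
  [0.39, [0.16, -0.003, -0.216], [-0.004, -0.009, 0.0]],
])

```text
t: 2.57
tool_pos: [0.4928, -0.0918, 0.0848]
tool_rot: [2.891, -0.179, 1.083]
contact_force: [0.0, 0.8, 0.4]
opening: 0.0259
grip_force: 0.0
```

```bash
python3 - <<'E'
from h import *
o=ctrl.get_obs();print(o["t"],o["q"],o["tool_pos"],o["opening"],delta(hpose(173)))
im=snap("wrist","w2"); print(proj("wrist",[.4764,-.0871,.11]))
b=hpose(173)
for f in range(176,222,3): print(f,*[x.tolist() for x in delta(hpose(f),b)])
E
```

```text
2.5667 [-0.4495 -0.5677  2.4942  0.3966  0.5587  0.9785] [ 0.4928 -0.0918  0.0848] 0.025882733197517938 (array([-0.0102,  0.0076, -0.0328]), array([0.0026, 0.0058, 0.0012]))
[249.7211 267.2723]
176 [-0.0011, -0.0115, 0.0] [0.0, 0.0, 0.0167]
179 [-0.0016, -0.023, 0.0] [0.0, 0.0, 0.0333]
182 [-0.0015, -0.0345, 0.0] [0.0, 0.0, 0.05]
185 [-0.0008, -0.046, 0.0] [0.0, 0.0, 0.0667]
188 [0.0005, -0.0574, 0.0] [-0.0, 0.0, 0.0833]
191 [0.0024, -0.0688, 0.0] [0.0, 0.0, 0.1]
194 [0.0049, -0.08, 0.0] [0.0, 0.0, 0.1167]
197 [0.008, -0.0911, 0.0] [-0.0, -0.0, 0.1333]
200 [0.0116, -0.102, 0.0] [-0.0, 0.0, 0.15]
203 [0.0158, -0.1127, 0.0] [0.0, 0.0, 0.1667]
206 [0.0206, -0.1232, 0.0] [-0.0, 0.0, 0.1833]
209 [0.0259, -0.1334, 0.0] [-0.0, -0.0, 0.2]
212 [0.0318, -0.1434, 0.0] [0.0, -0.0, 0.2167]
215 [0.0381, -0.153, 0.0] [0.0, 0.0, 0.2333]
218 [0.045, -0.1622, 0.0] [0.0, -0.0, 0.25]
221 [0.0523, -0.1711, 0.0] [-0.0, -0.0, 0.2667]
```

View pics/w2.png

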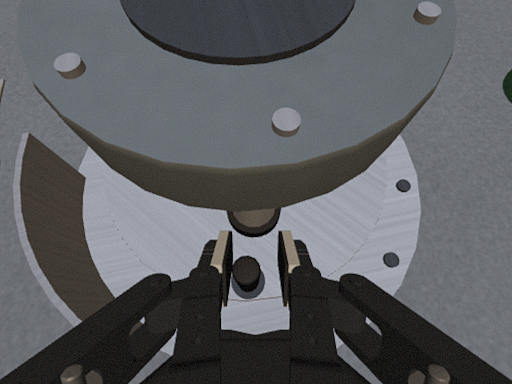

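Post sits between the pads at (247,270). I'm lowering by the residual, then sweeping counter-clockwise.

Call:
jog_arm([
  [0.39, [-0.01, 0.0076, -0.033], [0.003, 0.006, 0.001]],
  [0.39, [-0.01, 0.0076, -0.033], [0.003, 0.006, 0.001]],
  [0.39, [-0.0115, -0.004, -0.033], [0.003, 0.006, 0.018]],
  [0.39, [-0.012, -0.0155, -0.033], [0.003, 0.006, 0.034]],
  [0.39, [-0.0115, -0.027, -0.033], [0.003, 0.006, 0.051]],
  [0.39, [-0.011, -0.038, -0.033], [0.003, 0.006, 0.068]],
  [0.39, [-0.0097, -0.05, -0.033], [0.003, 0.006, 0.084]],
  [0.39, [-0.0078, -0.061, -0.033], [0.003, 0.006, 0.101]],
  [0.39, [-0.0053, -0.0725, -0.033], [0.003, 0.006, 0.118]],
  [0.39, [-0.002, -0.0835, -0.033], [0.003, 0.006, 0.134]],
  [0.39, [0.0014, -0.0945, -0.033], [0.003, 0.006, 0.151]],
  [0.39, [0.0014, -0.0945, -0.033], [0.003, 0.006, 0.151]],
])

```text
t: 3.62
tool_pos: [0.4923, -0.1295, 0.068]
tool_rot: [-2.799, -0.489, -1.01]
contact_force: [-0.1, -0.6, 0.7]
opening: 0.026
grip_force: 0.0
```

```bash
python3 - <<'E'
from h import *
o=ctrl.get_obs();print(o["t"],o["q"],o["tool_pos"],o["opening"],o["contact_force"],o["wrist_torque"],delta(hpose(200)))
im=snap("top","t2");cv2.imwrite("pics/t2c.png",cv2.resize(im[160:260,235:335,::-1],(600,600),interpolation=cv2.INTER_CUBIC))
b=hpose(200)
for f in (203,206,209,212,214,216,218,220,222,224,226,228,230): print(f,*[x.tolist() for x in delta(hpose(f),b)])
E
```

```text
3.6167 [-0.7324 -0.3111  2.3511  0.7991  0.9138  0.0475] [ 0.4923 -0.1295  0.068 ] 0.02598043686899763 [-0.0503 -0.5674  0.669 ] [-0.0685  0.2866 -0.0011] (array([ 0.0026, -0.0001,  0.0093]), array([-0.0021, -0.0022,  0.0001]))
203 [0.0042, -0.0107, 0.0] [0.0, -0.0, 0.0167]
206 [0.009, -0.0212, 0.0] [0.0, 0.0, 0.0333]
209 [0.0143, -0.0314, 0.0] [-0.0, -0.0, 0.05]
212 [0.0202, -0.0413, 0.0] [0.0, -0.0, 0.0667]
214 [0.0243, -0.0478, 0.0] [0.0, -0.0, 0.0778]
216 [0.0287, -0.0541, 0.0] [0.0, 0.0, 0.0889]
218 [0.0334, -0.0602, 0.0] [0.0, -0.0, 0.1]
220 [0.0382, -0.0662, 0.0] [0.0, 0.0, 0.1111]
222 [0.0432, -0.0719, 0.0] [0.0, -0.0, 0.1222]
224 [0.0485, -0.0776, 0.0] [0.0, -0.0, 0.1333]
226 [0.0539, -0.083, 0.0] [-0.0, -0.0, 0.1444]
228 [0.0595, -0.0882, 0.0] [0.0, -0.0, 0.1556]
230 [0.0653, -0.0933, 0.0] [0.0, 0.0, 0.1667]
```

View pics/t2c.png

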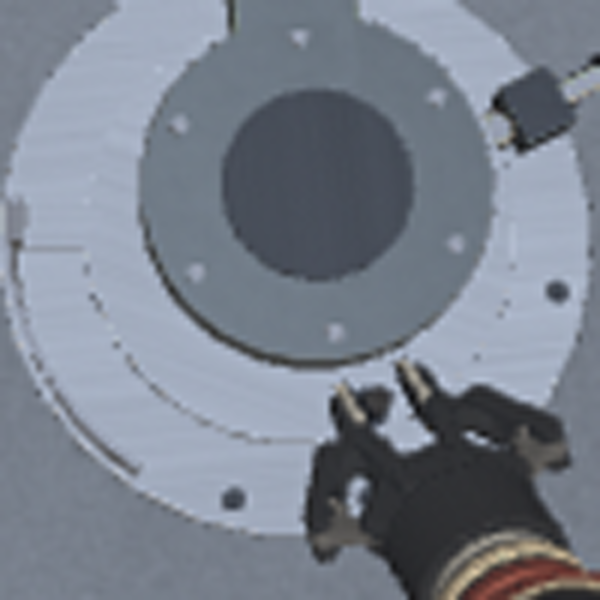

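The post follows the left finger and the tab has moved to crop (15,220), by the rail's start. I'll continue in smaller steps and feel for the notch.

Call:
jog_arm([
  [0.39, [0.006, -0.0107, 0.005], [-0.002, -0.002, 0.0167]],
  [0.39, [0.011, -0.0212, 0.009], [-0.002, -0.002, 0.0333]],
  [0.39, [0.0165, -0.0314, 0.009], [-0.002, -0.002, 0.05]],
  [0.39, [0.0225, -0.0413, 0.009], [-0.002, -0.002, 0.0667]],
  [0.39, [0.0225, -0.0413, 0.009], [-0.002, -0.002, 0.0667]],
])

```text
t: 4.08
tool_pos: [0.5011, -0.1453, 0.0713]
tool_rot: [-2.68, -0.768, -0.973]
contact_force: [0.7, 0.1, 0.9]
opening: 0.0261
grip_force: 0.0
```

Call:
jog_arm([
  [0.39, [0.0041, -0.0065, 0], [0, 0, 0.0111]],
  [0.39, [0.0041, -0.0065, 0], [0, 0, 0.0111]],
  [0.39, [0.0041, -0.0065, 0], [0, 0, 0.0111]],
])

```text
t: 4.33
tool_pos: [0.503, -0.1478, 0.0721]
tool_rot: [-2.659, -0.811, -0.967]
contact_force: [-0.1, -0.3, -0.1]
opening: 0.0262
grip_force: 0.0
```

Call:
jog_arm([
  [0.39, [0.0044, -0.0063, 0], [0, 0, 0.0111]],
  [0.39, [0.0044, -0.0063, 0], [0, 0, 0.0111]],
  [0.39, [0.0044, -0.0063, 0], [0, 0, 0.0111]],
])

```text
t: 4.58
tool_pos: [0.5047, -0.1504, 0.0722]
tool_rot: [-2.636, -0.855, -0.959]
contact_force: [-0.2, -0.5, -0.1]
opening: 0.0262
grip_force: 0.0
```

Call:
jog_arm([
  [0.39, [0.0047, -0.0061, 0], [0, 0, 0.0111]],
  [0.39, [0.0047, -0.0061, 0], [0, 0, 0.0111]],
  [0.39, [0.0047, -0.0061, 0], [0, 0, 0.0111]],
])

```text
t: 4.83
tool_pos: [0.5067, -0.1529, 0.0721]
tool_rot: [-2.612, -0.897, -0.95]
contact_force: [0.3, 0.8, -0.4]
opening: 0.0262
grip_force: 0.0
```

```bash
python3 - <<'E'
from h import *
o=ctrl.get_obs();print(o["t"],o["q"],o["tool_pos"],o["opening"],o["contact_force"],o["wrist_torque"],delta(hpose(218)))
snap("wrist","w3")
E
```

```text
4.8333 [-0.7902 -0.1095  2.1784  0.7862  1.1213 -0.2553] [ 0.5067 -0.1529  0.0721] 0.026150704758479127 [ 0.3198  0.8374 -0.4451] [-0.1367  0.2527 -0.0053] (array([ 0.    , -0.0019, -0.0011]), array([0.0006, 0.0001, 0.0006]))
```

View pics/w3.png

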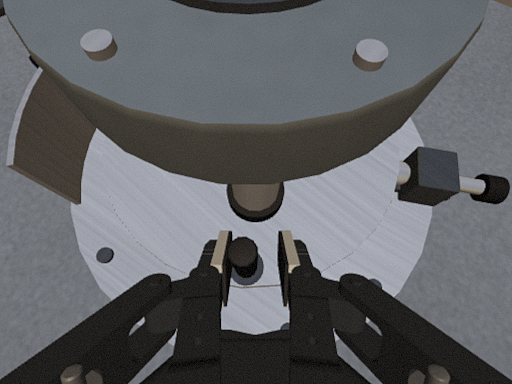

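Wrist view: the post top is at (243,245), resting on the left pad at about column 230, and not yet snapped in. From here I'll measure the post column numerically.

```bash
cat >> h.py <<'E'
def post():
    c=cal("wrist"); im=np.array(ctrl.get_image("wrist")); g=im[236:253,230:284].max(2)
    m=(g<50).astype(np.uint8); n,l,s,ce=cv2.connectedComponentsWithStats(m)
    k=[i for i in range(1,n) if s[i,4]>60]
    for i in k:
        u,v=ce[i]+[230,236]; P=onz("wrist",u,245,.11,c); d=P[:2]-C0
        print("blob",s[i],u.round(1),"ang",np.degrees(np.arctan2(d[1],d[0]))%360,"r",np.hypot(*d))
    return im
E
python3 - <<'E'
from h import *
im=post(); print(im[245,215:300].max(1))
E
```

```text
blob [  0   0  28  17 370] 242.5 ang 214.09380495106504 r 0.09556003480923944
blob [48  0  6 17 86] 280.6 ang 224.1887977417054 r 0.0959428675495295
[ 75 135 142 140 142 140 139 139 139 149 111  48  28  25  28  32  37  37
  35  38  37  39  41  48  41  34  40  42  45  45  37  46  45  46  41  44
  43  44  37  37  20  37 161 184 179 178 177 178 179 181 177 177 183 176
 178 177 175 178 175 175 174 190 130  46   7  17  20  24   8  68 134 140
 139 139 140 139 137 141 146 108  54  20  31  36  36]
```

Call:
jog_arm([
  [0.39, [0.0049, -0.006, 0], [0, 0, 0.0111]],
  [0.39, [0.0049, -0.006, 0], [0, 0, 0.0111]],
  [0.39, [0.0049, -0.006, 0], [0, 0, 0.0111]],
])

```text
t: 5.18
tool_pos: [0.5087, -0.1555, 0.0721]
tool_rot: [-2.587, -0.94, -0.941]
contact_force: [-0.2, -0.2, 0.5]
opening: 0.0259
grip_force: 0.0
```

```bash
python3 -c "
from h import *
post();print(ctrl.get_obs()['contact_force'])"
```

```text
blob [  0   0  32  17 406] 245.2 ang 216.9751220899006 r 0.09547377444214586
blob [48  0  6 17 86] 280.6 ang 226.35918263122838 r 0.0959744555392676
[-0.255   0.1612  0.2377]
```

Call:
jog_arm([
  [0.39, [0.005, -0.0058, 0], [0, 0, 0.0111]],
  [0.39, [0.005, -0.0058, 0], [0, 0, 0.0111]],
  [0.39, [0.005, -0.0058, 0], [0, 0, 0.0111]],
])

```text
t: 5.48
tool_pos: [0.5106, -0.1578, 0.0721]
tool_rot: [-2.562, -0.982, -0.932]
contact_force: [-0.7, -0.1, 0.2]
opening: 0.0261
grip_force: 0.0
```

```bash
python3 -c "
from h import *
post();print(ctrl.get_obs()['contact_force'])"
```

```text
blob [  0   0  32  17 414] 245.5 ang 219.02716601129822 r 0.09544909386075781
blob [48  0  6 17 86] 280.6 ang 228.34533187673853 r 0.09594957287218252
[-0.2371  0.4593  0.4952]
```

Call:
jog_arm([
  [0.39, [0.0052, -0.0057, 0], [0, 0, 0.0111]],
  [0.39, [0.0052, -0.0057, 0], [0, 0, 0.0111]],
  [0.39, [0.0052, -0.0057, 0], [0, 0, 0.0111]],
])

```text
t: 5.78
tool_pos: [0.5124, -0.1597, 0.0718]
tool_rot: [-2.535, -1.025, -0.921]
contact_force: [-2.3, 0.6, 0.6]
opening: 0.0261
grip_force: 0.8
```

```bash
python3 -c "
from h import *
post();print(ctrl.get_obs()['contact_force'])"
```

```text
blob [  0   0  27  17 375] 241.8 ang 219.85629814238158 r 0.09565568725946404
blob [48  0  6 17 84] 280.6 ang 230.12883971466997 r 0.09597260187588104
[-1.5272  0.6656 -0.2025]
```

Call:
jog_arm([
  [0.39, [0.0054, -0.0055, 0], [0, 0, 0.0111]],
  [0.39, [0.0054, -0.0055, 0], [0, 0, 0.0111]],
  [0.39, [0.0054, -0.0055, 0], [0, 0, 0.0111]],
])

```text
t: 6.08
tool_pos: [0.5132, -0.1598, 0.0715]
tool_rot: [-2.502, -1.067, -0.909]
contact_force: [-7.8, 5.3, 5.4]
opening: 0.0261
grip_force: 4.7
```

```bash
python3 -c "
from h import *
post();print(ctrl.get_obs()['contact_force'])"
```

```text
blob [  0   0  26  17 361] 241.4 ang 220.43364431657614 r 0.09540135489869199
blob [48  0  6 17 82] 280.7 ang 230.83859652716478 r 0.09524007819266278
[-8.1977  4.8652  5.6051]
```

Force rose to about 10 N along the sweep and the post stopped at about 220°, so it is in the notch. I'm backing off so the plate is free to centre.

Call:
jog_arm([
  [0.39, [-0.0106, 0.0112, 0], [0, 0, -0.0222]],
  [0.3, [-0.014, 0.014, 0], [0, 0, -0.0222]],
  [0.3, [-0.014, 0.014, 0], [0, 0, -0.0222]],
  [0.3, [-0.014, 0.014, 0], [0, 0, -0.0222]],
  [0.3, [-0.014, 0.014, 0], [0, 0, -0.0222]],
])

```text
t: 6.55
tool_pos: [0.5097, -0.1571, 0.0725]
tool_rot: [-2.561, -0.985, -0.933]
contact_force: [0.9, -1.0, -0.7]
opening: 0.0297
grip_force: 0.0
```

```bash
python3 -c "
from h import *
im=post();o=ctrl.get_obs();print(o['contact_force'],o['tool_pos'],o['q'],o['opening'],o['t']);print(im[245,215:300].max(1))
for f in (218,): print(delta(hpose(f,back=.14)))"
```

```text
blob [  6   0  30  17 377] 250.1 ang 219.5925436418993 r 0.09560470029075346
[0.1928 0.2293 0.6008] [ 0.5097 -0.1571  0.0725] [-0.7944 -0.066   2.1376  0.7726  1.1659 -0.3102] 0.029887193114883127 6.6
[141 138 137 137 144 150 116  53  29  35  30   9  13   0 175 192 177 175
 181 182 173 105  27  33  39  42  43  39  36  32  40  40  32  47  36  42
  38  46  47  48  43  41  38  44  43  35  41  42  27  38 144 182 178 182
 180 181 181 178 181 183 178 180 177 175 178 195 111   0  15   0  24  31
  22  87 136 146 143 135 138 140 141 143 148 116  49]
(array([-0.1847, -0.13  ,  0.2662]), array([ 0.0007,  0.0003, -0.0223]))
```

```bash
python3 - <<'E'
from h import *
snap("scene","s3");snap("top","t3")
def cen(f,x,y,w,h):
    g=cv2.imread(f)[y:y+h,x:x+w].mean(2); a=np.clip(95-g,0,None); yy,xx=np.mgrid[y:y+h,x:x+w]
    return (a*xx).sum()/a.sum(),(a*yy).sum()/a.sum(),a.sum()
print("knob top", [cen(f"pics/{f}.png",332,164,10,14) for f in("top0","t2","t3")])
print("knob scene",[cen(f"pics/{f}.png",181,235,11,12) for f in("scene0","s3")])
print("bracket top",[cen(f"pics/{f}.png",318,170,14,18) for f in("top0","t2","t3")])
# radial direction px per mm
a=proj("top",[.60,-.29,.03])-proj("top",[.60,-.2865,.03]);b=proj("scene",[.60,-.29,.03])-proj("scene",[.60,-.2865,.03]);print("3.5mm out =",a,b)
E
```

```text
knob top [(np.float64(336.74726688102896), np.float64(170.92068595927114), np.float64(1555.0)), (np.float64(336.7549398137633), np.float64(170.9189189189189), np.float64(1467.6666666666667)), (np.float64(335.674604892834), np.float64(171.46611820740418), np.float64(1539.6666666666665))]
knob scene [(np.float64(185.7614165890028), np.float64(242.4367816091954), np.float64(2146.0)), (np.float64(186.84282970550575), np.float64(241.746318822023), np.float64(2082.666666666667))]
bracket top [(np.float64(323.2569452724454), np.float64(178.3813043996661), np.float64(2795.666666666667)), (np.float64(323.2104078389831), np.float64(178.44160487288138), np.float64(2517.333333333333)), (np.float64(323.0881798599892), np.float64(178.58912224017232), np.float64(2476.0))]
3.5mm out = [ 1.1082 -0.021 ] [-1.2271  0.2999]
```

Both views show the knob moved in by about 1.2 px, which is 3.5 mm, so the plunger is fully seated. I'm retreating outward.

Call:
jog_arm([
  [0.2, [-0.04, -0.028, 0.06], [0, 0, 0]],
  [0.1, [-0.092, -0.065, 0.133], [0, 0, 0]],
  [0.0, [-0.092, -0.065, 0.2], [0, 0, 0]],
  [-0.2, [-0.092, -0.065, 0.3], [0, 0, 0]],
  [-0.4, [-0.092, -0.065, 0.4], [0, 0, 0]],
  [-0.4, [-0.092, -0.065, 0.48], [0, 0, 0]],
])

```text
t: 7.2
tool_pos: [0.4725, -0.1829, 0.2674]
tool_rot: [-2.562, -0.985, -0.934]
contact_force: [0.4, -1.3, -0.3]
opening: 0.0598
grip_force: 0.0
```

```bash
python3 - <<'E'
from h import *
o=ctrl.get_obs();print(o["tool_pos"],o["q"],o["t"],delta(dpose(-10,[.537,.297,.27])))
E
```

```text
[ 0.4725 -0.1829  0.2674] [-0.8934 -0.3587  2.0287  0.6973  1.5269 -0.1085] 7.2 (array([ 0.1612,  1.1999, -0.0402]), array([-0.062 ,  0.2211, -0.277 ]))
```

Call:
jog_arm([
  [-0.4, [0.08, 0.6, 0.03], [-0.031, 0.11, -0.139]],
  [-0.4, [0.08, 0.6, 0.03], [-0.031, 0.11, -0.139]],
  [-0.4, [0.08, 0.6, 0.03], [-0.031, 0.11, -0.139]],
  [-0.4, [0.08, 0.6, 0.03], [-0.031, 0.11, -0.139]],
  [-0.4, [0.08, 0.6, 0.03], [-0.031, 0.11, -0.139]],
  [-0.4, [0.08, 0.6, 0.03], [-0.031, 0.11, -0.139]],
  [-0.4, [0.08, 0.6, 0.03], [-0.031, 0.11, -0.139]],
])

```text
t: 7.78
tool_pos: [0.5038, 0.0505, 0.2768]
tool_rot: [-2.948, -0.387, -0.506]
contact_force: [1.3, 0.8, 1.2]
opening: 0.0601
grip_force: 0.0
```

Call:
jog_arm([
  [-0.4, [0.08, 0.6, -0.05], [-0.031, 0.11, -0.139]],
  [-0.4, [0.08, 0.6, -0.05], [-0.031, 0.11, -0.139]],
  [-0.4, [0.08, 0.6, -0.05], [-0.031, 0.11, -0.139]],
  [-0.4, [0.08, 0.6, -0.05], [-0.031, 0.11, -0.139]],
  [-0.4, [0.08, 0.6, -0.05], [-0.031, 0.11, -0.139]],
  [-0.4, [0.08, 0.6, -0.05], [-0.031, 0.11, -0.139]],
  [-0.4, [0.08, 0.6, -0.05], [-0.031, 0.11, -0.139]],
  [-0.4, [0.08, 0.6, -0.05], [-0.031, 0.11, -0.139]],
])

```text
t: 8.45
tool_pos: [0.535, 0.293, 0.2539]
tool_rot: [-3.129, 0.272, -0.001]
contact_force: [0.7, -0.4, -0.7]
opening: 0.0599
grip_force: 0.0
```

```bash
python3 - <<'E'
from h import *
o=ctrl.get_obs();print(o["tool_pos"],o["q"],o["t"],o["opening"],delta(dpose(-10,[.537,.297,.27])))
c=cal("wrist");np.save("wc.npy",np.vstack([np.pad(c[0],((0,0),(0,1))),c[1]]))
im=snap("wrist","w4")
for p in([.5428,.3155,.156],[.5312,.2783,.156],[.5706,.2845,.07],[.4613,.3032,.07]):print(proj("wrist",p))
E
```

```text
[0.535  0.293  0.2539] [0.3789 0.0044 1.6246 0.0004 1.5118 2.1229] 8.45 0.05993949501245472 (array([ 0.005 ,  0.0101, -0.0065]), array([-0.0002,  0.0002, -0.0004]))
[226.7193 187.9149]
[268.8899 192.9858]
[254.6741 139.6282]
[255.264  225.8481]
```

View pics/w4.png

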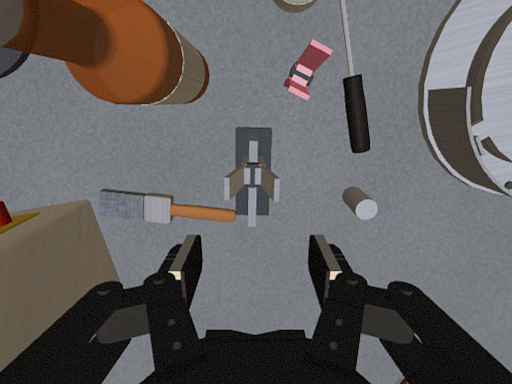

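In the wrist view the grey clip's handle ends are at (227,190) and (278,190), astride the strip running from (253,140) to (252,225). The pink one, lying at (305,70), is well away.

```bash
python3 - <<'E'
from h import *
w="wrist"
L,Rr=onz(w,227,190,.156),onz(w,278.5,190,.156);M=(L+Rr)/2;print(L,Rr,M,np.linalg.norm(L-Rr))
a,b=onz(w,253,142,.07),onz(w,252,225,.07);print(a,b,np.degrees(np.arctan2(*(a-b)[1::-1])))
g=[M[0],M[1],.143]
print(delta(dpose(-9.5,g)))
E
```

```text
[0.5408 0.3157 0.156 ] [0.5325 0.2692 0.156 ] [0.5366 0.2924 0.156 ] 0.0472329434196519
[0.5682 0.2869 0.07  ] [0.4632 0.3072 0.07  ] -10.904767400218525
(array([ 0.004 ,  0.0039, -0.3251]), array([0.0002, 0.0004, 0.0029]))
```

Call:
jog_arm([
  [-0.55, [0.004, 0.004, -0.1], [0, 0, 0]],
  [-0.55, [0.004, 0.004, -0.2], [0, 0, 0]],
  [-0.55, [0.004, 0.004, -0.26], [0, 0, 0]],
  [-0.55, [0.004, 0.004, -0.3], [0, 0, 0]],
  [-0.55, [0.004, 0.004, -0.325], [0, 0, 0]],
  [-0.55, [0.004, 0.004, -0.325], [0, 0, 0]],
  [-0.55, [0.004, 0.004, -0.325], [0, 0, 0]],
])

```text
t: 9.08
tool_pos: [0.5373, 0.2899, 0.1261]
tool_rot: [-3.128, 0.281, -0.006]
contact_force: [-0.1, 0.5, 1.1]
opening: 0.066
grip_force: 0.0
```

Call:
jog_arm([
  [-0.1, [0, 0, 0], [0, 0, 0]],
  [0.1, [0, 0, 0], [0, 0, 0]],
  [0.2, [0, 0, 0], [0, 0, 0]],
  [0.3, [0, 0, 0], [0, 0, 0]],
  [0.36, [0, 0, 0], [0, 0, 0]],
  [0.36, [0, 0, 0], [0, 0, 0]],
  [0.36, [0, 0, 0], [0, 0, 0]],
  [0.36, [0, 0, 0], [0, 0, 0]],
  [0.36, [0, 0, 0], [0, 0, 0]],
], squeeze=20)

```text
t: 9.83
tool_pos: [0.5368, 0.2906, 0.1253]
tool_rot: [-3.129, 0.28, -0.005]
contact_force: [0.7, -0.2, -1.1]
opening: 0.0272
grip_force: 8.6
```

```bash
python3 - <<'E'
from h import *
o=ctrl.get_obs();print(o["t"],o["tool_pos"],o["opening"],o["grip_force"],o["contact_force"],delta(dpose(-10.5,[.5366,.2928,.143])))
E
```

```text
9.8333 [0.5368 0.2906 0.1253] 0.027239069356061907 8.614229418935793 [ 0.6848 -0.2236 -1.1296] (array([-0.0005,  0.0056, -0.0025]), array([-0.    ,  0.0009, -0.0016]))
```

Call:
jog_arm([
  [0.39, [0, 0, 0], [0, 0, 0]],
  [0.39, [0, 0.003, 0.02], [0, 0, 0]],
  [0.39, [0, 0.003, 0.06], [0, 0, 0]],
  [0.39, [0, 0.003, 0.12], [0, 0, 0]],
  [0.39, [0, 0.003, 0.2], [0, 0, 0]],
  [0.39, [0, 0.003, 0.28], [0, 0, 0]],
  [0.39, [0, 0.003, 0.3], [0, 0, 0]],
  [0.39, [0, 0.003, 0.3], [0, 0, 0]],
])

```text
t: 10.5
tool_pos: [0.5388, 0.2927, 0.2506]
tool_rot: [-3.125, 0.279, -0.017]
contact_force: [-0.1, -0.2, -1.0]
opening: 0.0264
grip_force: 8.0
```

```bash
python3 - <<'E'
from h import *
o=ctrl.get_obs();print(o["t"],o["tool_pos"],o["opening"],o["grip_force"],o["contact_force"])
im=snap("wrist","w5"); im2=snap("scene","s5");im3=snap("top","t5")
A=np.zeros((600,800,3),np.uint8)
A[:288,:384]=cv2.resize(im,(384,288))[:,:,::-1]
A[300:600,:400]=cv2.resize(im3[125:225,225:325+33][:,:,::-1],(400,300),interpolation=cv2.INTER_CUBIC)
A[:,400:]=cv2.resize(im2[85:235,300:400][:,:,::-1],(400,600),interpolation=cv2.INTER_CUBIC)
cv2.imwrite("pics/c5.png",A)
E
```

```text
10.5 [0.5388 0.2927 0.2506] 0.026420276600049582 8.002849370241165 [-0.1375 -0.1614 -1.0147]
```

View pics/c5.png

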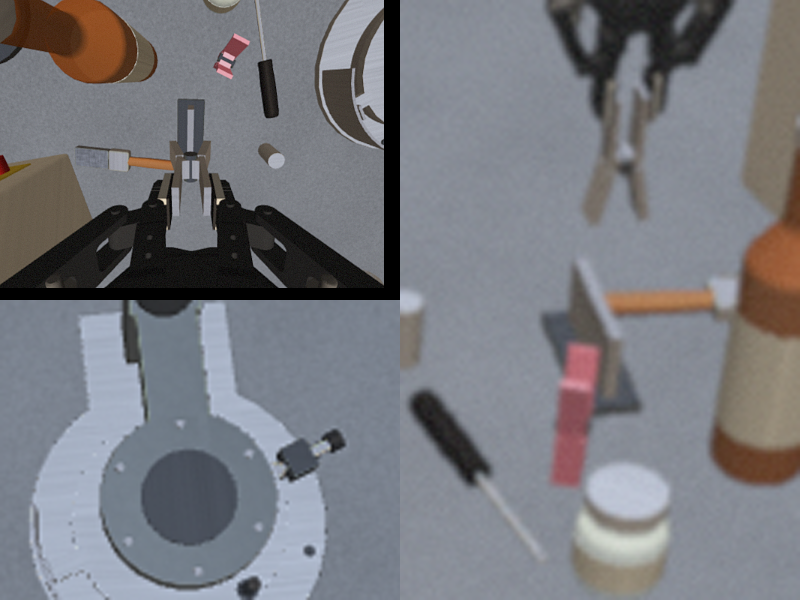

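The clip is held upright with its jaws open (scene crop tips at (593,222) and (641,217)), clear of the strip. Next I compute tab angle and tip height.

```bash
python3 - <<'E'
from h import *
def cen(f,x,y,w,h,th=75):
    g=cv2.imread(f)[y:y+h,x:x+w].mean(2); a=np.clip(th-g,0,None); yy,xx=np.mgrid[y:y+h,x:x+w]; m=a>0
    return (a*xx).sum()/a.sum(),(a*yy).sum()/a.sum(),m.sum(),xx[m].min(),xx[m].max(),yy[m].min(),yy[m].max()
for f,x,y in(("top0",276,222),("t5",301,215)):
    r=cen(f"pics/{f}.png",x,y,13,14);P=onz("top",r[0],r[1],.10)[:2]-C0;print(f,r,P,"ang",np.degrees(np.arctan2(P[1],P[0]))%360,"r",np.hypot(*P))
for p in([.5428,.3155],):
  pass
# tip height: intersect scene rays with vertical plane through clip, normal along strip x (clip x)
n=np.array([np.cos(np.radians(-10.5)),np.sin(np.radians(-10.5)),0])
o=ctrl.get_obs();q=o["tool_pos"]
for u,v in((348.25,140.5),(360.25,139.25)):
    a,d=ray("scene",u,v);print("tip",a+d*(n@(q-a))/(n@d))
E
```

```text
top0 (np.float64(281.9308641975309), np.float64(229.42407407407407), np.int64(29), np.int64(279), np.int64(284), np.int64(227), np.int64(232)) [-0.1015  0.0135] ang 172.40693726754125 r 0.10240452094073244
t5 (np.float64(307.0311457174639), np.float64(220.72358175750838), np.int64(34), np.int64(301), np.int64(310), np.int64(217), np.int64(224)) [-0.0773 -0.0612] ang 218.39094326501157 r 0.09856260659686952
tip [0.5333 0.2769 0.1562]
tip [0.5402 0.314  0.1564]
```

```bash
python3 - <<'E'
from h import *
f=np.radians(109);g=np.r_[C0+.147*np.array([np.cos(f),np.sin(f)]),.162]
print(g,delta(dpose(19,g)))
E
```

```text
[0.5281 0.0395 0.162 ] (array([-0.0196, -0.6299, -0.2502]), array([0.0003, 0.0002, 0.1623]))
```

Call:
jog_arm([
  [0.39, [-0.002, -0.05, 0], [0, 0, 0.02]],
  [0.39, [-0.004, -0.13, 0], [0, 0, 0.05]],
  [0.39, [-0.007, -0.22, 0], [0, 0, 0.08]],
  [0.39, [-0.01, -0.31, 0], [0, 0, 0.11]],
  [0.39, [-0.013, -0.4, 0], [0, 0, 0.14]],
  [0.39, [-0.016, -0.49, 0], [0, 0, 0.16]],
  [0.39, [-0.018, -0.57, 0], [0, 0, 0.1623]],
  [0.39, [-0.0196, -0.62, -0.03], [0, 0, 0.1623]],
  [0.39, [-0.0196, -0.63, -0.05], [0, 0, 0.1623]],
  [0.39, [-0.0196, -0.63, -0.05], [0, 0, 0.1623]],
  [0.39, [-0.0196, -0.63, -0.05], [0, 0, 0.1623]],
])

```text
t: 11.57
tool_pos: [0.5278, 0.0404, 0.223]
tool_rot: [-3.096, -0.518, 0.002]
contact_force: [-0.4, 0.0, 0.2]
opening: 0.0261
grip_force: 7.3
```

```bash
python3 - <<'E'
from h import *
f=np.radians(109);g=np.r_[C0+.147*np.array([np.cos(f),np.sin(f)]),.162]
o=ctrl.get_obs();print(o["t"],o["tool_pos"],o["opening"],o["grip_force"],delta(dpose(19,g)))
# numeric look at tab/rail in the wrist view
im=snap("wrist","w6").max(2)
for a in (100,104,109,114,118):
  r=np.radians(a); print(a,[ (x,proj("wrist",np.r_[C0+x*np.array([np.cos(r),np.sin(r)]),.085]).round(0).tolist()) for x in(.142,.146,.148,.152)])
g=im[190:330:5,190:320:4]; 
print("\n".join(" ".join("%3d"%v for v in row) for row in g))
E
```

```text
11.5667 [0.5278 0.0404 0.223 ] 0.026105046299895306 7.286140993237495 (array([ 0.0008, -0.0022, -0.1992]), array([-0.0009, -0.0006,  0.0001]))
100 [(0.142, [263.0, 159.0]), (0.146, [259.0, 159.0]), (0.148, [257.0, 159.0]), (0.152, [253.0, 158.0])]
104 [(0.142, [262.0, 169.0]), (0.146, [258.0, 168.0]), (0.148, [256.0, 168.0]), (0.152, [252.0, 168.0])]
109 [(0.142, [261.0, 180.0]), (0.146, [257.0, 180.0]), (0.148, [255.0, 180.0]), (0.152, [252.0, 180.0])]
114 [(0.142, [261.0, 191.0]), (0.146, [258.0, 192.0]), (0.148, [256.0, 192.0]), (0.152, [252.0, 192.0])]
118 [(0.142, [263.0, 200.0]), (0.146, [259.0, 200.0]), (0.148, [257.0, 201.0]), (0.152, [253.0, 201.0])]
118 123 123 124 122 124 124 122 127 104  78  81 121 125 116 160 139 165 179 173 178  82  85 176 173 172 173 177 178 171 178 172 172
124 125 124 120 124 128 127 128 118 113  81  83  73 117 128 167 114 173 182 184  75  79  87 181 156 170 174 171 172 175 173 179 179
121 120 125 123 125 130 128 118 126 104  91  81  80 102 127 152  83  94 173 102  75  74 100 174 187 173 179 180 174 168 173 173 170
123 126 127 118 126 122 126 132 129 
[... 2563 characters left out ...]
  86  58  18  21  28   9  28   8  10  20
 24  25  20  14  21  19  14  12 227  50 122 122 122 125 124 129 127 125 128 125 127 127 121 132  30  13  13  19  12  18  28  27  24
 23  25  17  22  17   7  14  19 137 114 121 120 122 131 122 119 128 125 128 125 117 129 128 127 122   0  20  23  24  26  26  24  34
 11  20  54  44  28  19  20  17 135 120 130 123 126 127 127 125 122 126 119 129 130 127 119 125 126  38  16  28  21  27  49  27  27
 20  19  26  18  12  22  19  20 134 132 126 121 123 124 124 125 125 128 123 121 125 125 121 124 124  19  13  19  20   8  13  17  14
 23  25  24  17  20  17  16  24 128 125 127 126 121 122 120 123 125 131 123 123 118 129 122 125 130   0  11  24  26  22  20  27  28
```

```bash
python3 - <<'E'
from h import *
im=cv2.imread("pics/w6.png").max(2)
print("    "," ".join("%3d"%c for c in range(230,286,2)))
for r in range(128,206,3): print(r,":"," ".join("%3d"%v for v in im[r,230:286:2]))
E
```

```text
230 232 234 236 238 240 242 244 246 248 250 252 254 256 258 260 262 264 266 268 270 272 274 276 278 280 282 284
128 : 122 128 122 124 120 120 123 123 122 119 104 183 171  62 162 161 178 176 174 178 176 169 174 175 182 174 175 178
131 : 122 123 122 122 121 123 121 122 118 115 162 186  98 135 157 168 176 177 173 174 178 178 179 177 175 175 176 173
134 : 119 118 123 122 121 122 124 115 121 104 185 194  57 165 151 179 178 179 175 178 178 178 176 179 179 179 178 180
137 : 130 123 126 122 119 112 122 119 117 150 183 147 137 156 170 179 179 182 181 181 181 182 183 176 174 176 178 179
140 : 122 125 130 125 123 121 125 123 121 168 182  99 164 154 180 176 176 176 180 176 175 182 184 177 182 179 178 184
143 : 115 123 121 119 117 104 110 121 117 168 190 103 155 165 175 177 177 175 178 181 180 177 178 180 181 177 177 185
146 : 127 120 117 117 117 121 119 120  92 185 148 142 161 176 182 180 178 178 177 177 178 178 179 182 180 182 179 192
149 : 122 127 119 124 125 120 122 122 105 188 123 157 152 179 176 180 177 185 178 183 184 177 181 174 179 176 177 169
152 : 125 121 123 120 115 115 120 124 140 18
[... 1379 characters left out ...]
84  87  85 123 127 122 119 126 121 149 159  97 146 162 167 177 176 177 178 177 180 121  87  84 100 104 172 141
191 :  82  75  76  77 123 130 125 123 122 136 157 111 143 159 166 176 176 180 177 178 146  80  77  83  80  86 173 163
194 :  83  81  80  80  76 124 123 124 127 137 161 123 114 157 170 178 182 183 186 174  78  75  80  76  79  90 178 180
197 :  85  81  81  78  77  80 126 124 125 121 161 173  60  63 169 180 177 176 188  76  79  75  83  80  95  91 180 181
200 :  91  79  81  74  80  79 102 125 127 121 152 167  83  73  94 180 173 179 102  81  75  78  74  84 100  92 174 181
203 :  92  86  78  76  85  80  77 112 106  56  25  15  27  26  32  94 131 128  76  83  78  79  79  99 101  92 176 171
```

```bash
python3 - <<'E'
from h import *
o=ctrl.get_obs();q=o["tool_pos"];Rt=R.from_rotvec(o["tool_rot"]).as_matrix()
P=onz("wrist",252,185,.085);d=P[:2]-C0;print("tabrail mid",P,"ang",np.degrees(np.arctan2(d[1],d[0])),"r",np.hypot(*d),"in tool",Rt.T@(P-q))
x=Rt[:,0]
for u,v in((232,187),(275,187)):
  for off in(.011,):
    a,dd=ray("wrist",u,v);T=a+dd*((x@(q+x*off-a))/(x@dd));print("tip",T,Rt.T@(T-q))
f=np.radians(111);e=np.array([np.cos(f),np.sin(f)])
for tz in(.162,): print(delta(dpose(21,np.r_[P[:2]-.0005*e,tz])))
E
```

```text
tabrail mid [0.5215 0.0421 0.085 ] ang 111.04883898960111 r 0.15170599489910547 in tool [-0.0062 -0.0032  0.1391]
tip [0.5326 0.0626 0.1484] [ 0.011  -0.0191  0.0758]
tip [0.5442 0.0289 0.1485] [0.011  0.0165 0.0756]
(array([-0.0168,  0.0021, -0.2021]), array([-0.0008,  0.0001,  0.0109]))
```

Tab and rail top mid is at (252,185) in the wrist image, about 111°, and the jaw tips are 75 mm below the TCP. I'm correcting about 6 mm along the rim and lowering.

Call:
jog_arm([
  [0.39, [-0.016, 0.001, -0.03], [0, 0, 0.011]],
  [0.39, [-0.016, 0.001, -0.06], [0, 0, 0.011]],
  [0.39, [-0.016, 0.001, -0.1], [0, 0, 0.011]],
  [0.39, [-0.016, 0.001, -0.13], [0, 0, 0.011]],
  [0.39, [-0.016, 0.001, -0.15], [0, 0, 0.011]],
  [0.39, [-0.016, 0.001, -0.15], [0, 0, 0.011]],
])

```text
t: 12.12
tool_pos: [0.5212, 0.0408, 0.1626]
tool_rot: [-3.086, -0.572, 0.003]
contact_force: [-0.1, -0.2, -1.5]
opening: 0.0262
grip_force: 7.2
```

Call:
jog_arm([
  [0.39, [0, 0, -0.02], [0, 0, 0]],
  [0.39, [0, 0, -0.04], [0, 0, 0]],
  [0.39, [0, 0, -0.057], [0, 0, 0]],
  [0.39, [0, 0, -0.057], [0, 0, 0]],
  [0.39, [0, 0, -0.057], [0, 0, 0]],
])

```text
t: 12.53
tool_pos: [0.5223, 0.0402, 0.1421]
tool_rot: [-3.088, -0.571, -0.003]
contact_force: [0.6, -0.7, -0.7]
opening: 0.0264
grip_force: 7.2
```

```bash
python3 - <<'E'
from h import *
o=ctrl.get_obs();print(o["t"],o["tool_pos"],o["tool_rot"],o["opening"],o["grip_force"],o["contact_force"])
q=o["tool_pos"];Rt=R.from_rotvec(o["tool_rot"]).as_matrix();print("goal in tool",Rt.T@(np.array([.5215,.0421,.085])-q))
im=snap("wrist","w7").max(2)
print("    "," ".join("%3d"%c for c in range(215,295,3)))
for r in range(125,206,4): print(r,":"," ".join("%3d"%v for v in im[r,215:295:3]))
E
```

```text
12.5333 [0.5223 0.0402 0.1421] [-3.0876 -0.5714 -0.003 ] 0.026424033870093303 7.196392938494682 [ 0.5727 -0.7161 -0.693 ]
goal in tool [-0.0002 -0.002   0.0571]
     215 218 221 224 227 230 233 236 239 242 245 248 251 254 257 260 263 266 269 272 275 278 281 284 287 290 293
125 : 120 120 125 120 125 127 123 132 119 123 125 126 123  94 177 119  68 158 160 181 181 184 178 176 178 172 175
129 : 125 117 127 128 128 124 130 126 129 125 128 127 126 174 191  60 109 155 164 180 180 177 180 177 177 185 182
133 : 128 131 124 118 123 121 122 123 128 119 123 117 101 182 109  60 166 164 180 184 181 180 175 178 174 177 179
137 : 123 120 122 121 120 115 123 121 123 123 125 131 184 186  63 136 157 175 182 185 174 177 180 179 177 182 184
141 : 125 120 125 124 131 123 128 117 125 125 123  97 188 170  58 159 157 184 183 180 182 182 180 186 183 177 177
145 : 124 122 124 124 122 131 126 126 120 119 127 142 180  94 142 156 177 179 181 182 181 184 180 184 183 181 181
149 : 122 119 126 118 123 122 119 118 108 121 131 172 189  56 173 159 183 183 186 180 179 185 181 182 181 180 187
153 : 123 119 118 125 129 12
[... 867 characters left out ...]
 137 139 138  73
185 : 122 126 127 126 121 127 134 119 126 125 175 146 160 170  78 178 187 187 186 186 187 191 182 184 180 182 183
189 : 122 128 122 127  86  86  83  88 135 129 172 151 155 174  82 172 180 180 183  85  78  82 118 182 182 181 183
193 : 126 127 121 124  93  83  84  83 119 123 152 160 158 160  71 155 180 177 131  82  83  82 121 181 179 177 183
197 : 129 127 123 121  95  85  78  84  82 128 133 158 173 163 159 178 179 198  74  78  78  99 146 185 181 181 180
201 : 128 122 121 123  99  95  78  82  81  81 121 171 145  83 152 180 182  80  78  79  77  98 137 178 173 177 174
205 : 123 127 121 127  95  92  90  76  78  76  49  38  28  39  32  37  32  78  73  77  92 102 156 180 181 184 184
```

Call:
jog_arm([
  [0.39, [0, 0, -0.005], [0, 0, 0]],
  [0.3, [0, 0.002, -0.005], [0, 0, 0]],
  [0.2, [0, 0.002, -0.005], [0, 0, 0]],
  [0.1, [0, 0.002, -0.005], [0, 0, 0]],
  [0.0, [0, 0.002, -0.005], [0, 0, 0]],
  [-0.1, [0, 0.002, -0.005], [0, 0, 0]],
  [-0.2, [0, 0.002, -0.005], [0, 0, 0]],
  [-0.3, [0, 0.002, -0.005], [0, 0, 0]],
  [-0.42, [0, 0.002, -0.005], [0, 0, 0]],
  [-0.42, [0, 0.002, -0.005], [0, 0, 0]],
  [-0.42, [0, 0.002, -0.005], [0, 0, 0]],
])

```text
t: 13.5
tool_pos: [0.5227, 0.041, 0.1408]
tool_rot: [-3.088, -0.572, -0.005]
contact_force: [-0.9, -0.4, -0.9]
opening: 0.0607
grip_force: 0.0
```

```bash
python3 - <<'E'
from h import *
o=ctrl.get_obs();print(o["t"],o["tool_pos"],o["opening"],o["grip_force"],o["contact_force"])
im=snap("wrist","w8").max(2)
print("    "," ".join("%3d"%c for c in range(185,325,5)))
for r in range(170,290,6): print(r,":"," ".join("%3d"%v for v in im[r,185:325:5]))
E
```

```text
13.5 [0.5227 0.041  0.1408] 0.06065912736941147 0.0 [-0.8531 -0.4186 -0.8971]
     185 190 195 200 205 210 215 220 225 230 235 240 245 250 255 260 265 270 275 280 285 290 295 300 305 310 315 320
170 : 124 128 121 117 131 124 130 123 123 128 124 120 163 113 156 177 177 181 184 185 185 183  59 188 174 178 174 178
176 : 127 128 128 123 124 120 126 129 135 120 127 123 176 106 167 183 181 182 179 173 176 181  71 185 179 177 181 176
182 : 120 124 113 129 134 127 127 127 134 126 124 122 173 142 169 160 155 146 148 146 146 143  55 180 180 181 182 176
188 : 120 123 126 126 118 120 129 128 123 123 127 110 127 160 152 114 146 175 177 178 183 181 179 177 180 178 173 176
194 : 124 129 128 125 129 128 122 123 122 126 125  84  85 160 153  78  82  87 179 181 183 180 180 180 182 177 174 177
200 : 125 127 116 130 121 122 131 127 120 127 134  80  82 165 163 149  82  75 179 185 179 179 184 177 181 179 181 182
206 : 127 120 126 124 128 120 121 120 130 133 111  78  80  32  34  61  88  77 183 178 181 182 180 179 181 176 175 175
212 : 132 122 128 132 124 124 133 124 120 125  83  76  61  72  69  73 104  80 1
[... 754 characters left out ...]
79  11  16   8 152 134 101 101 103 103 104 129 120 123 155  86  73  78  92  89  92  93  92 163 158   3   9  19
260 :  17   3  24   0 160 166 105 105 104  97 132 126 128 129 125 169  72  80  81  90  93  97  90 166 159   9   5  27
266 :  13  23  24   7 158 158 103 100  99 125 126 132 127 126 131 162  65  74  75 170  87  92  84 156 154   0   6  26
272 :  12  14   8 108 162 166  98 100 106 123 125 128 125 130 127 119 170  75  80 129  92  92  91 163 162  86  28   0
278 :  24   2  18 133 161 160 102  98 129 135 129 128 126 127 130 123 159  82  76 115 125  84  82 162 170  31  18   5
284 :   6  19   0 131 157 163  97 139 130 123 126 124 126 125 122 123 125 160  76  80 127 124  94 152 175  76  14  20
```

Jaws hug both plates (columns 240–245 and 262–270), and the handles have spread free of the pads. I'm opening a little more, then retreating upward.

Call:
jog_arm([
  [-0.6, [0, 0, 0], [0, 0, 0]],
  [-0.6, [0, 0, 0], [0, 0, 0]],
  [-0.6, [0, 0, 0.03], [0, 0, 0]],
  [-0.6, [0, 0, 0.08], [0, 0, 0]],
  [-0.6, [0, 0, 0.16], [0, 0, 0]],
  [-0.6, [0, 0, 0.25], [0, 0, 0]],
  [-0.6, [-0.08, 0.1, 0.33], [0, 0, 0]],
  [-0.6, [-0.16, 0.18, 0.38], [0, 0, 0]],
  [-0.6, [-0.24, 0.26, 0.38], [0, 0, 0]],
  [-0.6, [-0.3, 0.3, 0.38], [0, 0, 0]],
  [-0.6, [-0.3, 0.3, 0.38], [0, 0, 0]],
])

```text
t: 14.47
tool_pos: [0.4003, 0.1633, 0.2954]
tool_rot: [-3.085, -0.576, -0.01]
contact_force: [0.9, 0.0, 0.5]
opening: 0.0686
grip_force: 0.0
```

```bash
python3 - <<'E'
from h import *
o=ctrl.get_obs();print(o["t"],o["tool_pos"],o["contact_force"])
snap("scene","s9");snap("top","t9")
def cen(f,x,y,w,h,th=95):
    g=cv2.imread(f)[y:y+h,x:x+w].mean(2); a=np.clip(th-g,0,None); yy,xx=np.mgrid[y:y+h,x:x+w]
    return (a*xx).sum()/a.sum(),(a*yy).sum()/a.sum()
print("knob",[cen(f"pics/{f}.png",332,164,10,14) for f in("top0","t3","t9")],[cen(f"pics/{f}.png",181,235,11,12) for f in("scene0","s3","s9")])
print("post",[cen(f"pics/{f}.png",301,215,13,14,75) for f in("t5","t9")])
for v in ("scene","top"):
    d=cv2.absdiff(cv2.imread(f"pics/{v}0.png"),cv2.imread("pics/%s9.png"%v[0])).max(2)
    m=cv2.morphologyEx((d>30).astype(np.uint8),cv2.MORPH_OPEN,np.ones((2,2)))
    n,l,s,c=cv2.connectedComponentsWithStats(m,connectivity=8);print(v,[r.tolist() for r in s[1:] if r[4]>6])
# clip tops in the scene view expected
e=np.array([np.cos(np.radians(111)),np.sin(np.radians(111))])
for z in(.066,.172): print(proj("scene",np.r_[C0+.15*e,z]),proj("top",np.r_[C0+.15*e,z]))
E
```

```text
14.4667 [0.4003 0.1633 0.2954] [0.8576 0.0079 0.5371]
knob [(np.float64(336.74726688102896), np.float64(170.92068595927114)), (np.float64(335.674604892834), np.float64(171.46611820740418)), (np.float64(335.670265601382), np.float64(171.45432951846257))] [(np.float64(185.7614165890028), np.float64(242.4367816091954)), (np.float64(186.84282970550575), np.float64(241.746318822023)), (np.float64(186.8700399876961), np.float64(241.7310058443556))]
post [(np.float64(307.0311457174639), np.float64(220.72358175750838)), (np.float64(307.0030487804878), np.float64(220.75660569105688))]
scene [[0, 0, 113, 107, 4606], [213, 0, 50, 54, 1514], [254, 0, 11, 24, 199], [262, 0, 16, 8, 84], [284, 0, 41, 34, 652], [308, 19, 6, 4, 13], [256, 27, 12, 6, 37], [281, 26, 26, 64, 969], [248, 33, 4, 4, 10], [253, 33, 2, 4, 8], [208, 35, 70, 54, 1287], [305, 46, 15, 37, 250], [186, 48, 20, 33, 390], [249, 69, 5, 3, 12], [227, 73, 34, 33, 780], [14, 105, 6, 11, 26], [356, 142, 7, 13, 50], [347, 145, 11, 19, 94], [276, 151, 7, 15, 56], [267, 157, 13, 19, 124], [205, 181, 8, 16, 65], [264, 182, 12, 7, 56], [213, 198, 22, 22, 323], [236, 202, 12, 19, 148], [278, 205, 10, 7, 39], [233, 234, 5, 5, 24], [188, 239, 5, 6, 18], [183, 242, 4, 6, 15]]
top [[241, 176, 5, 8, 19], [143, 205, 9, 9, 58], [232, 207, 17, 15, 119], [304, 218, 9, 8, 55], [121, 224, 170, 160, 13500], [280, 227, 7, 8, 48], [443, 349, 69, 35, 1134]]
[273.9902 178.2925] [239.1931 215.3963]
[273.9763 149.9437] [237.6153 211.0279]
```

```bash
python3 -c "
from h import *
print(ctrl.finish_job())"
```

```text
the job is handed in; nothing more can be done
None
```

The carousel is turned and the plunger sits fully in its notch; the clip now pinches the tab and rail together, no bystander shifted in the final image comparison, and the job was handed in at about 14.5 s.

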